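Start the jug's screw lid, close it and seal the spout

TASK

The lid of the full coffee jug has been put down on top of its thread and sits too high. Without lifting it off, turn it back (counter-clockwise from above) by its thumb tab until it drops into the thread, then screw it forward (clockwise) fully home, with the tab over the jug's handle; last, press the pour button in the middle of the lid all the way down. Keep the jug standing where it is and leave the breakfast things around it alone.

Things in the scene. Friction and masses are not known exactly. Their poses are not given: they have to be found in the camera images.
- jug: Steel insulated coffee jug, loose on the table, about 2.2 kg full. Round body 120 mm across, narrowing above 115 mm height to a neck 76 mm across. Origin: centre of its underside; z up along its axis; its own +x points to its white loop handle, which reaches 115 mm from the axis; handle top 142 mm high.
- jug_rim (a point): Centre of the neck's rim, 180 mm above the jug's underside. Thread on the neck, three starts. On its flat crests the lid lies loose, and cannot turn clockwise past the handle. Tab 66 degrees (1.15 rad) counter-clockwise of the handle: the lid drops 9 mm; a stop at 90 degrees (1.57 rad). From there clockwise it goes under the thread, 4 mm down, to a stop with the tab over the handle.
- lid: White ribbed screw lid, loose, 0.24 kg: skirt 100 mm across, 26 mm high; thumb tab on its own +x side, pouring lip opposite. Origin: centre of the skirt's lower edge, z up; 173 mm above the jug's underside when lying on the thread, 164 mm when dropped in, 160 mm when home. At the start the tab stands 0.2 to 0.75 rad counter-clockwise (from above) of the handle. It stays where left.
- lid_tab (a point): Point on the thumb tab, 80 mm from the lid's axis, at mid height and mid width. The tab is a white bar 20 mm wide and 14 mm high that reaches 92 mm from the lid's axis, its upper face level with the lid's top, its underside 12 mm above the lid's lower edge. When home, it stands 30 mm above the handle. Both its sides are free to push.
- pour_button (a joint): Pour button, travel in m: 0 = up (spout open), 0.010 = fully down (spout sealed). Stiff: it moves at about 3 N and stays where it is left.
- button_top (a point): Centre of the top of the pour button, a steel disc 36 mm across in the middle of the lid; up, its top stands 13 mm above the lid's flat top; fully down, 3 mm.
- mug_1: Beige mug, 100 mm high, about 80 mm across, to the right of the jug (bystander). Origin: on its underside.
- honey_jar: Closed honey jar, 71 mm across, 110 mm high, near the robot (bystander). Origin: centre of its underside.
- butter: Packet of butter, 73 x 102 x 37 mm, near the robot (bystander). Origin: centre of its underside.
- side_n0: White side plate, 209 mm across, 20 mm high, left of the jug (bystander). Origin: centre of its underside.
- croissant_a: Croissant, 172 mm long, on the side plate (bystander). Origin: centre of its underside.
Mind the look-alikes: they are no part of the job. What is meant by the lid is not purple, and is the larger of those in its own colour.

How it is judged:
On the way, in this order (a step that is already met when the one before it is completed fails the run):
1. the lid, turned back, has dropped into the thread on the jug (z of lid in the frame of jug between 0.157 and 0.1665 m and y of lid_tab in the frame of jug above 0.055 m), for 0.1 s.
2. the lid is screwed fully home, its tab over the handle (z of lid in the frame of jug below 0.1622 m and x of lid_tab in the frame of jug above 0.06 m and y of lid_tab in the frame of jug between -0.01 and 0.01 m), for 0.2 s.
3. the pour button is pressed down (value of joint pour_button above 0.008 m), for 0.1 s.
At the end, for the whole second after the job is handed in: The lid is fully home (origin less than 162.2 mm above the jug's underside) with the tab over the handle (its point within 10 mm of the plane of axis and handle); the pour button is at least 8 of 10 mm down; the jug is upright (0.05 rad); all at rest (all of step 2 and value of joint pour_button above 0.008 m and angle between jug's own z axis and vertical below 0.05 rad and linear speed of each of jug, lid below 0.02 m/s); the robot touches nothing.
It fails at once if the lid is lifted off the jug (more than 12 mm above its resting place on top of the thread) (z of lid in the frame of jug above 0.185 m).
It fails at once if the jug is tipped by more than 0.2 rad (angle between jug's own z axis and vertical above 0.2 rad).
It fails at once if the jug is shoved more than 40 mm from its place (distance of jug from where it was at the start of the episode above 0.04 m).
It fails at once if one of the mug, honey jar, butter, side plate or croissant is moved more than 25 mm (distance of any of mug_1, honey_jar, butter, side_n0, croissant_a from where it was at the start of the episode above 0.025 m).
It also fails if it takes over 51 s, if anything falls off the work surface, if the arm or the gripper's body presses on something with over 40 N, if the wrist force passes 120 N, or if a joint passes its speed limit or range.

ROBOT

A 6-joint arm with a two-finger parallel gripper is mounted at the origin on the work surface; the furniture and walls round the work are solid. World frame = base frame: x ahead of the robot, y to its left, z up, the work surface at z = 0. Lengths are in m, angles in rad, forces in N, time in s.
With the tool pointing down it reaches from about 0.3 to 0.775 m from the base axis. Payload 14.6 kg.
Tool frame: the origin (TCP) lies midway between the tips of the shut fingers; the grasp point (between the pads) lies 19 mm behind it; z points along the fingers, y is the line along which they close (so a half turn about z gives the same grasp; the last joint's range is limited). The gripper opens to 94 mm and grips with 3 to 60 N. Pads are 16 mm wide; open, the fingers measure 119 mm over their backs; the gripper's body (75 mm by 177 mm) begins 78 mm behind the grasp point.
Start: joints at [-1.254, 0.3, 1.521, -0, 1.321, -0.067], TCP at [0.206, -0.51, 0.183] pointing down, gripper open.
Joint ranges: [-3.03, 3.03], [-0.79, 2.21], [0.23, 2.52], [-1.04, 4.18], [0, 3.07], [-2.55, 2.55]. Speed limits (rad/s): [2.22, 2.22, 2.57, 3.14, 3.14, 3.14].

INTERFACE

Orientations are given as [roll, pitch, yaw] about the fixed x, y, z axes, in that order (R = Rz(yaw) Ry(pitch) Rx(roll)).
In Python, from station import ctrl gives the robot as it stands. The module is installed in compiled form; this text tells all that it offers.
- The arm moves only by the tool servo_tool, never from a script. Its argument "plan" is a list of rows, each a list of 7 numbers: the opening in per cent of the stroke, from 0 (shut) to 100 (fully open), then the shift along the tool's x, y, z in m, then the turn, a rotation vector about the tool's x, y, z in rad. A call has exactly 8 rows; each row shifts and turns the commanded pose from where the row before left it, along the tool's axes as they then stand; what a row does not reach is not made up. A row lasts 1/8 s, in which the tool goes at most 62.5 mm and 10.7 degrees, less where a joint would pass 70% of its speed; a pose out of reach is approached as far as the arm can. A call with a gripper value outside its range is refused whole. The fingers move at their own pace and stop on an object; "force" is the grip in N (left out, the last holds). Time passes only in rows, so rows that do not move let the fingers close, or fill a call up. It gives the time, the measured TCP pose, the force, the opening and the grip force at its end, in the units of the state.
- ctrl.get_obs(): the state, without advancing time (a new reading comes with each control period).
- ctrl.camera(name): name is "scene" or "top"; returns a dict with "pixels" (420x560x3 uint8, red, green, blue), "z_map" (420x560 float32, m along the optical axis (not along the pixel's ray), 0 where there is no reading), "mtx" (3x3 intrinsics, pixels), "dist" ([k1, k2, p1, p2, k3] as OpenCV has them; the pictures are not rectified), "pose" (4x4, takes a point from camera to world coordinates). Camera axes: x right, y up, looking along -z (the intrinsics and any distortion apply to the point x, -y, -z); pixel columns grow to the right and rows downward; lengths in m; the calibration is good to about 2 mm. A picture is of the moment at which its call begins.
- ctrl.hand_in(): hands the job in; it is judged then, once.
The state is a dict: "time_s": time; "qpos": joint angles; "joint_vel": joint speeds; "tau": joint torques, N m; "ee_pos": TCP position; "eef_rot": TCP orientation; "force": force on the tool from outside, world axes, zero at the start; "moment": the same for the moment, N m; "grip_width": finger opening in m; "grip_force": force on a finger pad.
Only numpy, scipy, OpenCV 4.12 (cv2) and the standard library are available. Lean on these libraries where they do the work, as an engineer would, in place of code of your own. Each camera call takes 0.05 s, during which the arm holds its last target. There are 200 camera calls.

## Working session

There is one attempt and no reset: what is moved stays moved. The work goes in short steps, Python scripts to look and compute and a tool call to move; the robot and the scene stay as the last step left them, time stands still between calls to the robot, and variables do not carry over. Pictures are saved under pics/ and viewed, at most 10 in all, crops included, and the job is handed in when it is done.

Besides the shell and the picture viewer there is one more tool, called after "Request:" as name(argument=value, ...) on one line, values as JSON. servo_tool: Moves the arm, as the interface text tells. Its arguments: {"type":"object","properties":{"plan":{"type":"array","items":{"type":"array","items":{"type":"number"}}},"force":{"type":"number"}},"required":["plan"]}

```bash
mkdir -p pics
cat > h.py <<'E'
import numpy as np, cv2
from station import ctrl
def px2w(c,u,v,z=None):
    p=cv2.undistortPoints(np.array([[[u,v]]],float),c["mtx"],np.array(c["dist"]))[0,0]
    d=np.array([p[0],-p[1],-1.]); T=np.array(c["pose"])
    if z is None:
        return T[:3,:3]@(d*c["z_map"][int(v),int(u)])+T[:3,3]
    r=T[:3,:3]@d
    return T[:3,3]+r*(z-T[2,3])/r[2]
def cloud(c):
    h,w=c["z_map"].shape
    uu,vv=np.meshgrid(np.arange(w),np.arange(h))
    p=cv2.undistortPoints(np.stack([uu,vv],-1).reshape(-1,1,2).astype(float),c["mtx"],np.array(c["dist"]))[:,0]
    d=np.c_[p[:,0],-p[:,1],-np.ones(len(p))]*c["z_map"].reshape(-1,1); T=np.array(c["pose"])
    return (d@T[:3,:3].T+T[:3,3]).reshape(h,w,3)
E
python3 - <<'E'
from h import *
import pickle
a={n:ctrl.camera(n) for n in("scene","top")}
pickle.dump(a,open("c0.pkl","wb"))
for n,c in a.items():
    cv2.imwrite(f"pics/{n}0.png",c["pixels"][:,:,::-1]); print(n,np.round(c["pose"],3))
print(ctrl.get_obs())
E
```

```text
scene [[-0.801  0.353 -0.483 -0.234]
 [-0.598 -0.438  0.671  0.966]
 [ 0.025  0.827  0.562  0.936]
 [ 0.     0.     0.     1.   ]]
top [[ 0.019  0.981 -0.194  0.18 ]
 [-1.     0.02   0.003  0.04 ]
 [ 0.007  0.194  0.981  1.466]
 [ 0.     0.     0.     1.   ]]
{'time_s': 0.1, 'qpos': array([-1.25361175e+00,  3.00404196e-01,  1.52148989e+00, -6.30494866e-06,
        1.32071492e+00, -6.66308324e-02]), 'joint_vel': array([-0.0007434 , -0.00396624, -0.0012563 , -0.00139599,  0.00070923,
        0.00056454]), 'tau': array([-3.27721118e-04, -5.32646656e+01, -3.53288162e+01,  7.09033920e-02,
        2.34648568e-02, -4.01061038e-05]), 'ee_pos': array([ 0.20585504, -0.50975276,  0.18236162]), 'eef_rot': array([-3.14057815e+00, -6.15768055e-05,  3.83816944e-01]), 'force': array([ 0.09555154,  0.23063396, -0.52010318]), 'moment': array([-0.03719918, -0.00200545, -0.04391022]), 'grip_force': 0.0, 'grip_width': 0.09404656187947356}
```

View pics/scene0.png

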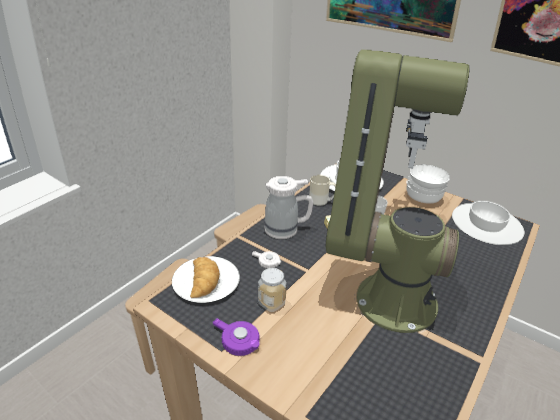

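View pics/top0.png

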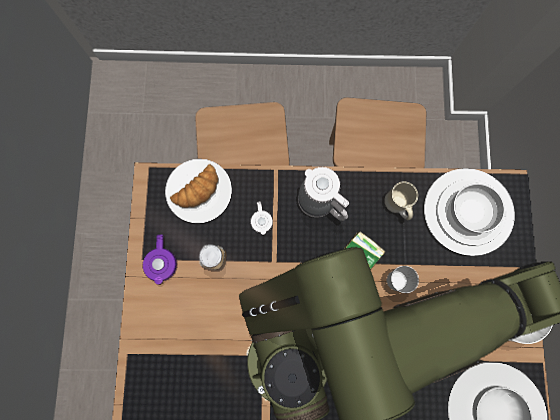

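The lids are: purple at top (158,264), a small white one at top (261,218), and a large white one on the jug at top (322,183). The one on the jug fits, since it is the larger white one. I'll confirm it in a crop.

Run:
```python
from h import *
import pickle
a=pickle.load(open("c0.pkl","rb"))
t=a["top"]["pixels"][155:235,285:365,::-1]; s=a["scene"]["pixels"][165:245,255:335,::-1]
r=lambda x:cv2.resize(x,(400,400),interpolation=cv2.INTER_CUBIC)
cv2.imwrite("pics/crop0.png",np.hstack([r(t),r(s)]))
for n in a:
    P=cloud(a[n]); 
    m=(abs(P[...,0]-.47)<.3)&(abs(P[...,1]+.03)<.16)&(P[...,2]>.12)&(P[...,2]<.25)
    vv,uu=np.nonzero(m)
    if n=="top":k=(uu>290)&(uu<355)&(vv<230)
    else:k=(uu>255)&(uu<320)
    Q=P[vv[k],uu[k]]
    print(n,len(Q),Q.min(0),Q.max(0)); print(np.histogram(Q[:,2],bins=np.arange(.12,.225,.005)))
    L=Q[(Q[:,2]>.185)]
    print("top face",L.mean(0),np.median(L[:,2]))
```

```text
scene 1006 [ 0.42044669 -0.15793036  0.12009057] [ 0.54463861 -0.02234154  0.21192687]
(array([ 59,  57,  74,  71,  54,  52,  28,  26,  27,  16,  13,  29,  37,
        51,  78, 226,  69,  32,   7,   0]), array([0.12 , 0.125, 0.13 , 0.135, 0.14 , 0.145, 0.15 , 0.155, 0.16 ,
       0.165, 0.17 , 0.175, 0.18 , 0.185, 0.19 , 0.195, 0.2  , 0.205,
       0.21 , 0.215, 0.22 ]))
top face [ 0.4863434  -0.07327127  0.1972427 ] 0.19759694789518756
top 1456 [ 0.41727262 -0.16259978  0.12008458] [ 0.54956326 -0.02961914  0.21621851]
(array([ 45,  40,  71,  83,  51,   9,   0,   0,   0,   0,   4,  14,  10,
        16, 128, 581, 285,  85,  33,   1]), array([0.12 , 0.125, 0.13 , 0.135, 0.14 , 0.145, 0.15 , 0.155, 0.16 ,
       0.165, 0.17 , 0.175, 0.18 , 0.185, 0.19 , 0.195, 0.2  , 0.205,
       0.21 , 0.215, 0.22 ]))
top face [ 0.49317586 -0.08521156  0.19926971] 0.19873141198974054
```

View pics/crop0.png

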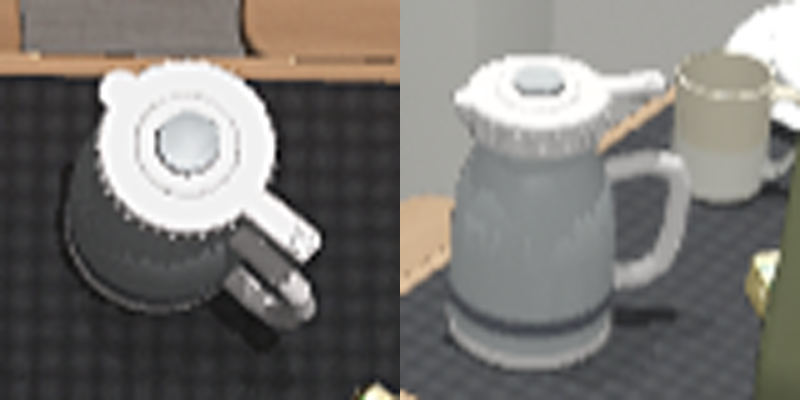

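The crop confirms it: a large white lid sits on the jug. In the top picture the button is at (322.6,183.4), the tab end near (347,203.5), and the handle's outer end near (346,216).

Run:
```python
from h import *
import pickle
a=pickle.load(open("c0.pkl","rb"));c=a["top"];P=cloud(c)
B=px2w(c,322.6-.5,183.4-.5,.212);T=px2w(c,346.4,203,.199);H=px2w(c,345.5,215,.142)
print(B,T,H)
ang=lambda p,o:np.arctan2(*(p-o)[1::-1])
# lid top fit
Q=P.reshape(-1,3); rgb=c["pixels"].reshape(-1,3).astype(int)
near=np.hypot(Q[:,0]-B[0],Q[:,1]-B[1])
k=(near<.13)&(Q[:,2]>.188)&(Q[:,2]<.209)&(rgb.min(1)>150)
L=Q[k]
(cx,cy),r=cv2.minEnclosingCircle(L[np.hypot(*(L[:,:2]-B[:2]).T)<.052][:,:2].astype(np.float32));print("lid circ",cx,cy,r)
o=B.copy()
tab=L[(np.hypot(*(L[:,:2]-o[:2]).T)>.06)];tab=tab[ang(tab.mean(0),o)==ang(tab.mean(0),o)]
tab=tab[(tab[:,:2]-o[:2])@(T-o)[:2]>0]
print("tab",len(tab),tab.mean(0),ang(tab.mean(0),o),ang(T,o),np.hypot(*(T-o)[:2]),np.hypot(*(tab-o)[:,:2].T).max())
for n,cc in a.items():
    R=cloud(cc).reshape(-1,3); d=np.hypot(*(R[:,:2]-o[:2]).T)
    k=(d>.075)&(d<.125)&(R[:,2]>.03)&(R[:,2]<.15)&(R[:,0]<o[0])&(R[:,1]<o[1]+.02); R=R[k]
    print(n,"handle",len(R),R.mean(0),np.hypot(*(R-o)[:,:2].T).max(),R[:,2].max(), ang(R.mean(0),o))
    hp=R[R[:,2]>.12]; print(np.array([ang(p,o) for p in hp]).mean(),len(hp))
    # body circle
    R=cloud(cc).reshape(-1,3); d=np.hypot(*(R[:,:2]-o[:2]).T)
    k=(d<.07)&(R[:,2]>.03)&(R[:,2]<.11); R=R[k]
    if len(R)>50:
        A=np.c_[2*R[:,:2],np.ones(len(R))]; s=np.linalg.lstsq(A,(R[:,:2]**2).sum(1),rcond=None)[0]; print("body",s[:2],np.sqrt(s[2]+s[0]**2+s[1]**2))
    # skirt
# objects round
k=(Q[:,2]>.02)&(Q[:,2]<.4)&(abs(Q[:,0]-.48)<.3)&(abs(Q[:,1]+.08)<.3)
g=np.round(Q[k]/.04).astype(int)
m={}
for q in g:m.setdefault((q[0],q[1]),[]).append(q[2]*.04)
for x in range(19,4,-1):print(f"{x*.04:.2f}",*[f"{max(m[(x,y)])*100:4.0f}" if (x,y) in m else "   ." for y in range(5,-10,-1)])
```

```text
[ 0.49877304 -0.08094973  0.212     ] [ 0.44596698 -0.14973043  0.199     ] [ 0.42251048 -0.15534376  0.142     ]
lid circ 0.49871718883514404 -0.08088445663452148 0.05206197872757912Traceback (most recent call last):
  File "<stdin>", line 15, in <module>
ValueError: operands could not be broadcast together with shapes (1,2,3) (2,)
```

Run:
```python
from h import *
import pickle
a=pickle.load(open("c0.pkl","rb"));c=a["top"];P=cloud(c)
B=px2w(c,322.1,182.9,.212);T=px2w(c,346.4,203,.199);H=px2w(c,345.5,215,.142)
ang=lambda p,o:np.arctan2(p[...,1]-o[1],p[...,0]-o[0])
rad=lambda p,o:np.hypot(p[...,0]-o[0],p[...,1]-o[1])
o=B; print("clicks",ang(T,o),rad(T,o),ang(H,o),rad(H,o))
for n,cc in a.items():
    R=cloud(cc).reshape(-1,3); rgb=cc["pixels"].reshape(-1,3).astype(int); d=rad(R,o); th=ang(R,o); q=(th<-1.3)&(th>-2.9)
    t=R[(d>.06)&(d<.1)&(R[:,2]>.185)&(R[:,2]<.21)&q]
    print(n,"tab",len(t),t.mean(0),ang(t.mean(0),o),rad(t,o).max())
    h=R[(d>.075)&(d<.122)&(R[:,2]>.05)&(R[:,2]<.148)&q]
    print("handle",len(h),h.mean(0),ang(h.mean(0),o),rad(h,o).max(),h[:,2].max())
    b=R[(d<.068)&(R[:,2]>.03)&(R[:,2]<.1)]
    f=np.linalg.lstsq(np.c_[2*b[:,:2],np.ones(len(b))],(b[:,:2]**2).sum(1),rcond=None)[0]; print("body",len(b),f[:2],np.sqrt(f[2]+f[0]**2+f[1]**2))
    k=R[(d<.026)&(R[:,2]>.203)&(R[:,2]<.22)]; print("button",len(k),k.mean(0))
Q=P.reshape(-1,3)
k=(Q[:,2]>.02)&(Q[:,2]<.4)&(abs(Q[:,0]-.48)<.3)&(abs(Q[:,1]+.08)<.3)
m={}
for q in np.round(Q[k]/.04).astype(int):m.setdefault((q[0],q[1]),[]).append(q[2]*.04)
print("y   ",*[f"{y*4:4d}" for y in range(5,-10,-1)])
for x in range(16,4,-1):print(f"{x*.04:.2f}",*[f"{max(m[(x,y)])*100:4.0f}" if (x,y) in m else "   ." for y in range(5,-10,-1)])
```

```text
clicks -2.2255579880485197 0.0867136936869049 -2.3685964436327147 0.1065384859114735
scene tab 41 [ 0.44536206 -0.13401781  0.19329436] -2.359414818490482 0.09118029217282009
handle 115 [ 0.42662786 -0.14659228  0.10206317] -2.4033526233873834 0.11208466782487957 0.1431784148533214
body 562 [ 0.49885422 -0.08010347] 0.05914198046367242
button 47 [ 0.49556936 -0.07515319  0.20738664]
top tab 87 [ 0.45000175 -0.13899981  0.19772305] -2.2695492674048814 0.09187463693738217
handle 104 [ 0.43052277 -0.14853814  0.11461661] -2.361066791723761 0.11318313559182064 0.14387223471137967
body 212 [ 0.50018139 -0.08308235] 0.06039146324518406
button 147 [ 0.4981686  -0.08170483  0.20773673]
y      20   16   12    8    4    0   -4   -8  -12  -16  -20  -24  -28  -32  -36
0.64    .    .    .    .    .    .    .    .    .    .    .    .    .    .    .
0.60    4    .    .    .    .    .    .    .    .    .    .    .    .    .    .
0.56    4    .    .    .    .    .   20   20   20    .    .    .    .    .    .
0.52    4    .    .    .    .    .   20   20   20    .    .    .    8   12   12
0.48    4    .    4    4    .    .   20   20   20   20    .    .    8   12   12
0.44    4    .    4    4    .    .   20   20   20   20    .    .    .   12    8
0.40    .    .    4    4    .    .    .    .    .   12    4    4    .    .    .
0.36    .    .    .    4    .    .    .    .    .    4    4    4    4    .    .
0.32   12    .    .    .    .    .    .    .    .    4    .    4    4    .    .
0.28   12    .    .    .    .    .    .    .    .    .    .    4   12   12   12
0.24    .    .    .    .    .    .    .    .    .    .    .    .   12    8   12
0.20    .    .   36   40    .    .    .    .    .    .    .    .    .   12   12
```

```bash
cat >> h.py <<'E'
o=np.array([.499,-.081])
ang=lambda p:np.arctan2(p[...,1]-o[1],p[...,0]-o[0])
rad=lambda p:np.hypot(p[...,0]-o[0],p[...,1]-o[1])
def tabhandle(c,zlo=.19,zhi=.206,hl=.125,lo=-2.9,hi=-.5):
    R=cloud(c).reshape(-1,3);d=rad(R);t=ang(R);q=(t>lo)&(t<hi)
    k=R[q&(d>.062)&(d<.095)&(R[:,2]>zlo)&(R[:,2]<zhi)]
    h=R[q&(d>.08)&(d<.122)&(R[:,2]>hl)&(R[:,2]<.148)]
    for n,x in(("tab",k),("handle",h)):
        if len(x)>3:
            a=ang(x);mm=(np.percentile(a,5)+np.percentile(a,95))/2
            print(n,len(x),"mean",np.round(x.mean(0),4),"ang",np.round([ang(x.mean(0)),mm,a.min(),a.max()],3),"r",rad(x).max())
E
python3 - <<'E'
from h import *
import pickle
a=pickle.load(open("c0.pkl","rb"))
for n in a: print(n);tabhandle(a[n]);tabhandle(a[n],hl=.137)
E
```

```text
scene
tab 30 mean [ 0.4461 -0.1347  0.1948] ang [-2.349 -2.351 -2.518 -2.177] r 0.09007309136715269
handle 27 mean [ 0.4302 -0.1438  0.1334] ang [-2.401 -2.385 -2.451 -2.306] r 0.1056180176477112
tab 30 mean [ 0.4461 -0.1347  0.1948] ang [-2.349 -2.351 -2.518 -2.177] r 0.09007309136715269
handle 7 mean [ 0.4337 -0.1406  0.1394] ang [-2.402 -2.402 -2.423 -2.378] r 0.10055290176700266
top
tab 80 mean [ 0.4495 -0.14    0.198 ] ang [-2.269 -2.267 -2.412 -2.115] r 0.09196797569089021
handle 52 mean [ 0.4328 -0.1478  0.1356] ang [-2.351 -2.345 -2.435 -2.241] r 0.10934100440898695
tab 80 mean [ 0.4495 -0.14    0.198 ] ang [-2.269 -2.267 -2.412 -2.115] r 0.09196797569089021
handle 18 mean [ 0.4352 -0.1457  0.1402] ang [-2.349 -2.35  -2.435 -2.287] r 0.10356360214835122
```

Request:
servo_tool(plan=[[43, 0, 0, -0.06, 0, 0, 0], [43, 0, 0, -0.06, 0, 0, 0], [43, 0, 0, 0, 0, 0, -0.12], [43, 0, 0, 0, 0, 0, -0.12], [43, 0, 0, 0, 0, 0, -0.12], [43, 0, 0, 0, 0, 0, -0.12], [43, 0, 0, 0, 0, 0, 0], [43, 0, 0, 0, 0, 0, 0]])

```text
time_s: 1.1
ee_pos: [0.2059, -0.5099, 0.3027]
eef_rot: [-3.141, -0.0, 0.861]
force: [0.4, -0.1, -0.3]
grip_width: 0.0402
grip_force: 0.0
```

Request:
servo_tool(plan=[[43, 0.054, -0.007, 0, 0, 0, -0.004], [43, 0.054, -0.007, 0, 0, 0, -0.004], [43, 0.054, -0.007, 0, 0, 0, -0.004], [43, 0.054, -0.007, 0, 0, 0, -0.004], [43, 0.054, -0.007, 0, 0, 0, -0.004], [43, 0.054, -0.007, 0, 0, 0, -0.004], [43, 0.054, -0.007, 0, 0, 0, -0.004], [43, 0.054, -0.007, 0, 0, 0, 0]])

```text
time_s: 2.1
ee_pos: [0.4395, -0.1402, 0.303]
eef_rot: [3.141, -0.0, 0.89]
force: [0.1, -0.5, 0.9]
grip_width: 0.0405
grip_force: 0.0
```

Request:
servo_tool(plan=[[43, 0.0035, 0.009, 0, 0, 0, 0], [43, 0, 0, 0.03, 0, 0, 0], [43, 0, 0, 0.03, 0, 0, 0], [43, 0, 0, 0.03, 0, 0, 0], [43, 0, 0, 0, 0, 0, 0], [43, 0, 0, 0, 0, 0, 0], [43, 0, 0, 0, 0, 0, 0], [43, 0, 0, 0, 0, 0, 0]])

```text
time_s: 3.1
ee_pos: [0.4482, -0.145, 0.2136]
eef_rot: [3.14, -0.0, 0.892]
force: [0.5, 0.6, 0.3]
grip_width: 0.0405
grip_force: 0.0
```

Run:
```python
from h import *
s=ctrl.camera("scene")["pixels"][150:250,245:345,::-1];t=ctrl.camera("top")["pixels"][145:245,285:385,::-1]
r=lambda x:cv2.resize(x,(400,400),interpolation=cv2.INTER_CUBIC)
cv2.imwrite("pics/c1.png",np.hstack([r(s),r(t)]));print(ctrl.get_obs()["ee_pos"])
```

```text
[ 0.44814781 -0.14484508  0.2132457 ]
```

View pics/c1.png

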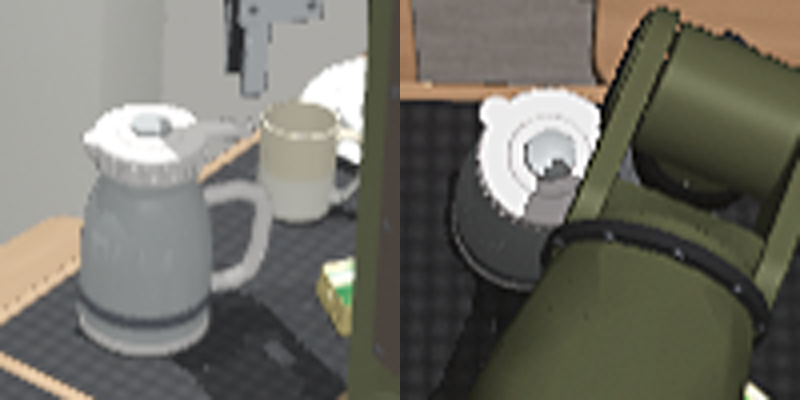

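Left: the finger tips are at crop (240..260, 75..95), above the tab's end at (240,128). I'll check this by projecting the TCP into the picture.

Run:
```python
from h import *
c=ctrl.camera("scene");T=np.linalg.inv(c["pose"])
def pr(p):
    q=T[:3,:3]@np.array(p)+T[:3,3]; q=np.array([[q[0],-q[1],-q[2]]])
    return cv2.projectPoints(q,np.zeros(3),np.zeros(3),c["mtx"],np.array(c["dist"]))[0].ravel()
f=lambda p:np.round((pr(p)-[245,150])*4)
y=np.array([np.sin(.892),-np.cos(.892),0]);e=ctrl.get_obs()["ee_pos"]
print("tcp",f(e),"fingers",f(e+y*.026),f(e-y*.026))
for t in(-2.15,-2.25,-2.35):print(t,"tab end",f([.499+.092*np.cos(t),-.081+.092*np.sin(t),.199]))
print("btn",f([.499,-.081,.212]),"handle",[f([.499+.11*np.cos(t),-.081+.11*np.sin(t),.135]) for t in(-2.3,-2.4,-2.5)])
tabhandle(c)
```

```text
tcp [240. 103.] fingers [232.  89.] [250. 117.]
-2.15 tab end [247. 111.]
-2.25 tab end [251. 116.]
-2.35 tab end [254. 121.]
btn [150. 114.] handle [array([267., 179.]), array([270., 186.]), array([271., 192.])]
tab 35 mean [ 0.4458 -0.1352  0.1943] ang [-2.346 -2.342 -2.499 -2.182] r 0.0909928220422926
handle 29 mean [ 0.43   -0.143   0.1333] ang [-2.41  -2.41  -2.484 -2.307] r 0.10530800175230261
```

The fingers project about 20 crop px (some 12 mm) above the predicted tips, because opening draws them back. The lid reads about 8 px low from calibration. So I'll go down slowly and somewhat deeper.

Request:
servo_tool(plan=[[43, 0.001, -0.002, 0, 0, 0, 0.03], [43, 0, 0, 0.006, 0, 0, 0], [43, 0, 0, 0.006, 0, 0, 0], [43, 0, 0, 0.006, 0, 0, 0], [43, 0, 0, 0.006, 0, 0, 0], [43, 0, 0, 0.003, 0, 0, 0], [43, 0, 0, 0, 0, 0, 0], [43, 0, 0, 0, 0, 0, 0]])

```text
time_s: 4.25
ee_pos: [0.4472, -0.1428, 0.186]
eef_rot: [3.141, -0.0, 0.862]
force: [0.2, -0.1, 0.3]
grip_width: 0.0405
grip_force: 0.0
```

Request:
servo_tool(plan=[[43, 0, 0, 0.005, 0, 0, 0], [43, 0, 0, 0.005, 0, 0, 0], [43, 0, 0, 0.005, 0, 0, 0], [43, 0, 0, 0.005, 0, 0, 0], [43, 0, 0, 0.004, 0, 0, 0], [43, 0, 0, 0, 0, 0, 0], [43, 0, 0, 0, 0, 0, 0], [43, 0, 0, 0, 0, 0, 0]])

```text
time_s: 5.25
ee_pos: [0.4472, -0.1428, 0.162]
eef_rot: [3.141, -0.0, 0.862]
force: [-0.0, 0.3, 0.1]
grip_width: 0.0405
grip_force: 0.0
```

Run:
```python
from h import *
s=ctrl.camera("scene")["pixels"][150:250,255:355,::-1]
cv2.imwrite("pics/c2.png",cv2.resize(s,(500,500),interpolation=cv2.INTER_CUBIC))
```

```text
(no output)
```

View pics/c2.png

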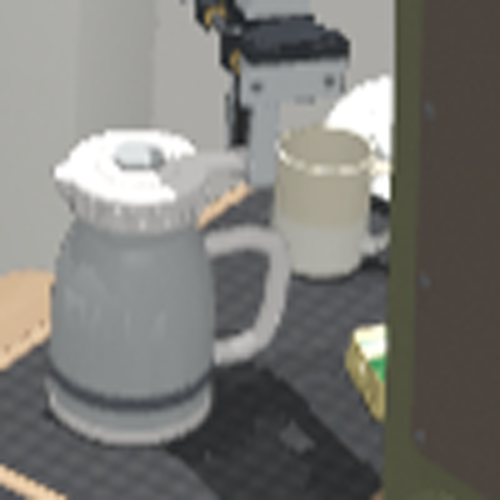

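The tab now lies between the fingers: the near finger's tip is at (262,185), the far finger is behind the tab, and the tab vanishes at (248,165). Next I turn counter-clockwise along the arc.

Request:
servo_tool(plan=[[43, 0.0001, 0.0049, 0, 0, 0, -0.06], [43, 0.0001, 0.0049, 0, 0, 0, -0.06], [43, 0.0001, 0.0049, 0, 0, 0, -0.06], [43, 0.0001, 0.0049, 0, 0, 0, -0.06], [43, 0.0001, 0.0049, 0, 0, 0, -0.06], [43, 0.0001, 0.0049, 0, 0, 0, -0.06], [43, 0.0001, 0.0049, 0, 0, 0, -0.06], [43, 0.0001, 0.0049, 0, 0, 0, -0.06]])

```text
time_s: 6.3
ee_pos: [0.4816, -0.1606, 0.1619]
eef_rot: [-3.141, -0.0, 1.344]
force: [-0.1, 1.2, 0.1]
grip_width: 0.04
grip_force: 0.5
```

Run:
```python
from h import *
s=ctrl.camera("scene");tabhandle(s);tabhandle(ctrl.camera("top"))
R=cloud(s).reshape(-1,3);k=rad(R)<.048;k&=(R[:,2]>.17)&(R[:,2]<.205);print(len(R[k]),np.percentile(R[k][:,2],[50,80]))
```

```text
tab 60 mean [ 0.4771 -0.1516  0.1973] ang [-1.872 -1.856 -2.266 -1.395] r 0.0939675395169127
handle 27 mean [ 0.4308 -0.1435  0.1335] ang [-2.4   -2.4   -2.474 -2.319] r 0.10653738598959542
304 [0.19762888 0.19976616]
```

Request:
servo_tool(plan=[[43, 0.0002, 0.0057, 0, 0, 0, -0.07], [43, 0.0002, 0.0057, 0, 0, 0, -0.07], [43, 0.0002, 0.0057, 0, 0, 0, -0.07], [43, 0.0002, 0.0057, 0, 0, 0, -0.07], [43, 0.0002, 0.0057, 0, 0, 0, -0.07], [43, 0.0002, 0.0057, 0, 0, 0, -0.07], [43, 0.0002, 0.0057, 0, 0, 0, -0.07], [43, 0.0002, 0.0057, 0, 0, 0, -0.07]])

```text
time_s: 7.4
ee_pos: [0.5265, -0.1583, 0.1619]
eef_rot: [-3.141, -0.0, 1.902]
force: [-0.9, -0.2, 0.7]
grip_width: 0.04
grip_force: 0.4
```

```bash
cat > look.py <<'E'
from h import *
s=ctrl.camera("scene");t=ctrl.camera("top")
for c in(s,t):
    tabhandle(c,zlo=.175);R=cloud(c).reshape(-1,3)
    k=(rad(R)<.045)&(R[:,2]>.16)&(R[:,2]<.22);print("lidtop",k.sum(),np.round(np.percentile(R[k][:,2],[20,50,80]),4))
    k=(rad(R)<.07)&(R[:,2]>.03)&(R[:,2]<.1);b=R[k]
    f=np.linalg.lstsq(np.c_[2*b[:,:2],np.ones(len(b))],(b[:,:2]**2).sum(1),rcond=None)[0]; print("body",len(b),np.round(f[:2],4))
E
python3 look.py
```

```text
tab 64 mean [ 0.5183 -0.1509  0.1946] ang [-1.301 -1.237 -1.667 -0.823] r 0.09479342834927817
handle 28 mean [ 0.4301 -0.143   0.1335] ang [-2.408 -2.403 -2.499 -2.295] r 0.10524989175282454
lidtop 284 [0.1953 0.1988 0.2021]
body 552 [ 0.4989 -0.08  ]
lidtop 432 [0.1971 0.2002 0.2058]
body 94 [ 0.4973 -0.0779]
```

Request:
servo_tool(plan=[[43, 0.0001, 0.0033, 0, 0, 0, -0.04], [43, 0.0001, 0.0033, 0, 0, 0, -0.04], [43, 0.0001, 0.0033, 0, 0, 0, -0.04], [43, 0.0001, 0.0033, 0, 0, 0, -0.04], [43, 0.0001, 0.0033, 0, 0, 0, -0.04], [43, 0.0001, 0.0033, 0, 0, 0, -0.04], [43, 0, 0, 0, 0, 0, 0], [43, 0, 0, 0, 0, 0, 0]])

```text
time_s: 8.5
ee_pos: [0.5443, -0.1495, 0.1618]
eef_rot: [3.141, 0.0, 2.141]
force: [0.3, -0.3, -0.2]
grip_width: 0.0404
grip_force: 0.0
```

```bash
python3 look.py
```

```text
tab 58 mean [ 0.5369 -0.1428  0.1918] ang [-1.021 -0.96  -1.428 -0.541] r 0.08765485219470556
handle 29 mean [ 0.431  -0.1441  0.1328] ang [-2.394 -2.394 -2.457 -2.31 ] r 0.10617638925089612
lidtop 255 [0.1887 0.1904 0.1948]
body 563 [ 0.4988 -0.0803]
lidtop 265 [0.1878 0.1901 0.193 ]
body 67 [ 0.4978 -0.0785]
```

The lid has dropped 9 mm (top at 0.190). I'll go 6 mm lower and screw clockwise.

Request:
servo_tool(plan=[[43, 0, 0, 0.006, 0, 0, 0], [43, 0.0002, -0.0057, 0, 0, 0, 0.07], [43, 0.0002, -0.0057, 0, 0, 0, 0.07], [43, 0.0002, -0.0057, 0, 0, 0, 0.07], [43, 0.0002, -0.0057, 0, 0, 0, 0.07], [43, 0.0002, -0.0057, 0, 0, 0, 0.07], [43, 0.0002, -0.0057, 0, 0, 0, 0.07], [43, 0.0002, -0.0057, 0, 0, 0, 0.07]])

```text
time_s: 9.6
ee_pos: [0.5066, -0.1622, 0.1554]
eef_rot: [-3.141, -0.0, 1.649]
force: [0.6, -0.0, -1.3]
grip_width: 0.0405
grip_force: 0.5
```

```bash
python3 look.py
```

```text
tab 87 mean [ 0.5056 -0.1536  0.1908] ang [-1.481 -1.491 -1.908 -1.064] r 0.09281274819466644
handle 27 mean [ 0.4303 -0.1427  0.1342] ang [-2.41  -2.407 -2.475 -2.326] r 0.10567740390103411
lidtop 257 [0.188  0.1898 0.1939]
body 557 [ 0.4995 -0.081 ]
lidtop 564 [0.1872 0.1902 0.195 ]
body 124 [ 0.4978 -0.0797]
```

Request:
servo_tool(plan=[[43, 0.0002, -0.0057, 0, 0, 0, 0.07], [43, 0.0002, -0.0057, 0, 0, 0, 0.07], [43, 0.0002, -0.0057, 0, 0, 0, 0.07], [43, 0.0002, -0.0057, 0, 0, 0, 0.07], [43, 0.0002, -0.0057, 0, 0, 0, 0.07], [43, 0.0002, -0.0057, 0, 0, 0, 0.07], [43, 0.0002, -0.0057, 0, 0, 0, 0.07], [43, 0.0002, -0.0057, 0, 0, 0, 0.07]])

```text
time_s: 10.7
ee_pos: [0.4627, -0.1533, 0.1557]
eef_rot: [3.141, -0.0, 1.091]
force: [1.1, -1.1, -0.4]
grip_width: 0.0403
grip_force: 0.4
```

```bash
python3 look.py
```

```text
tab 101 mean [ 0.4623 -0.1466  0.1906] ang [-2.081 -2.086 -2.506 -1.649] r 0.09418702069165069
handle 28 mean [ 0.4296 -0.1429  0.1338] ang [-2.413 -2.407 -2.515 -2.334] r 0.10506407985732355
lidtop 269 [0.1858 0.1879 0.1913]
body 561 [ 0.4992 -0.0806]
lidtop 669 [0.1851 0.1877 0.1917]
body 148 [ 0.4983 -0.0807]
```

Request:
servo_tool(plan=[[43, 0.0001, -0.0049, 0, 0, 0, 0.06], [43, 0.0001, -0.0049, 0, 0, 0, 0.06], [43, 0.0001, -0.0049, 0, 0, 0, 0.06], [43, 0.0001, -0.0049, 0, 0, 0, 0.06], [43, 0.0001, -0.0049, 0, 0, 0, 0.06], [43, 0.0001, -0.0033, 0, 0, 0, 0.04], [43, 0.0001, -0.0025, 0, 0, 0, 0.03], [43, 0.0001, -0.0025, 0, 0, 0, 0.03]])

```text
time_s: 11.8
ee_pos: [0.4375, -0.1332, 0.1559]
eef_rot: [3.141, 0.0, 0.692]
force: [2.0, -5.2, 0.9]
grip_width: 0.0407
grip_force: 2.7
```

```bash
python3 look.py
```

```text
tab 59 mean [ 0.4336 -0.1198  0.1905] ang [-2.606 -2.507 -2.899 -2.096] r 0.09435231659488855
handle 29 mean [ 0.4307 -0.1438  0.1332] ang [-2.398 -2.401 -2.473 -2.308] r 0.10549482701805438
lidtop 267 [0.1853 0.1873 0.1907]
body 558 [ 0.4987 -0.0801]
lidtop 545 [0.1844 0.1873 0.1924]
body 122 [ 0.4986 -0.0815]
```

Request:
servo_tool(plan=[[43, 0, -0.0016, 0, 0, 0, 0.02], [43, 0, -0.0016, 0, 0, 0, 0.02], [43, 0, -0.0016, 0, 0, 0, 0.02], [43, 0, 0, 0, 0, 0, 0], [43, 0, 0, 0, 0, 0, 0], [43, 0, 0, 0, 0, 0, 0], [43, 0, 0, 0, 0, 0, 0], [43, 0, 0, 0, 0, 0, 0]])

```text
time_s: 12.9
ee_pos: [0.4343, -0.1294, 0.1559]
eef_rot: [3.141, 0.0, 0.632]
force: [0.4, -5.4, 0.9]
grip_width: 0.0404
grip_force: 2.1
```

```bash
python3 look.py
python3 - <<'E'
from h import *
s=ctrl.camera("scene")["pixels"][150:250,255:355,::-1];t=ctrl.camera("top")["pixels"][145:245,285:385,::-1]
r=lambda x:cv2.resize(x,(400,400),interpolation=cv2.INTER_CUBIC)
cv2.imwrite("pics/c3.png",np.hstack([r(s),r(t)]))
E
```

```text
tab 35 mean [ 0.4315 -0.1166  0.1888] ang [-2.656 -2.576 -2.894 -2.247] r 0.09343276480714956
handle 30 mean [ 0.4262 -0.1395  0.1339] ang [-2.465 -2.461 -2.585 -2.378] r 0.10868853170772994
lidtop 269 [0.1854 0.1871 0.1903]
body 561 [ 0.4978 -0.08  ]
lidtop 512 [0.1842 0.187  0.1922]
body 113 [ 0.4968 -0.0804]
```

View pics/c3.png

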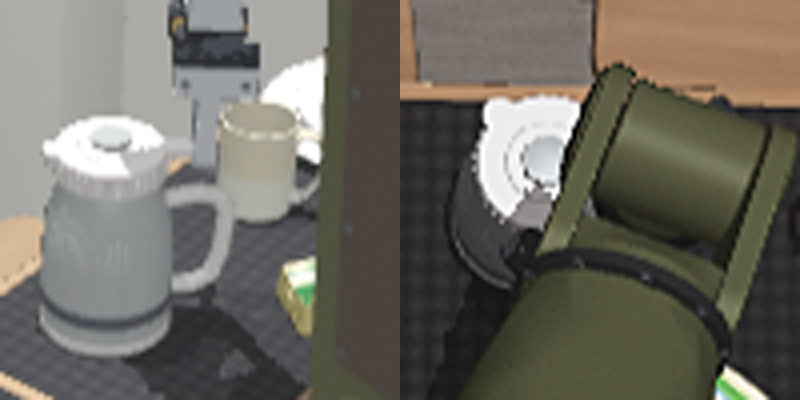

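The left picture shows the tab in line above the handle. The handle itself turned from -2.40 to -2.465, so the stop is reached. I'll back off, rise, and look with the fingers out of the way.

Request:
servo_tool(plan=[[43, 0, 0.005, 0, 0, 0, 0], [43, 0, 0.005, 0, 0, 0, 0], [43, 0, 0, -0.04, 0, 0, 0], [43, 0, 0, -0.04, 0, 0, 0], [43, 0, 0, -0.04, 0, 0, 0], [0, -0.06, 0, 0, 0, 0, 0], [0, -0.06, 0, 0, 0, 0, 0], [0, -0.06, 0, 0, 0, 0, 0]])

```text
time_s: 14.1
ee_pos: [0.2935, -0.2442, 0.2759]
eef_rot: [-3.142, -0.0, 0.633]
force: [-0.1, -0.4, -0.6]
grip_width: 0.0138
grip_force: 0.0
```

```bash
python3 look.py
python3 - <<'E'
from h import *
s=ctrl.camera("scene")["pixels"][150:250,255:355,::-1];t=ctrl.camera("top")["pixels"][145:245,285:385,::-1]
r=lambda x:cv2.resize(x,(400,400),interpolation=cv2.INTER_CUBIC)
cv2.imwrite("pics/c4.png",np.hstack([r(s),r(t)]))
E
```

```text
tab 38 mean [ 0.4395 -0.1287  0.1825] ang [-2.467 -2.439 -2.576 -2.295] r 0.09068538624000687
handle 30 mean [ 0.4266 -0.1396  0.1337] ang [-2.461 -2.464 -2.539 -2.346] r 0.1086148496360492
lidtop 270 [0.1855 0.1871 0.1902]
body 556 [ 0.4977 -0.0799]
tab 88 mean [ 0.4422 -0.134   0.1855] ang [-2.391 -2.39  -2.538 -2.215] r 0.09325951509823577
handle 46 mean [ 0.4272 -0.1449  0.1349] ang [-2.415 -2.406 -2.488 -2.317] r 0.10970265811639343
lidtop 773 [0.1845 0.1871 0.191 ]
body 221 [ 0.4992 -0.083 ]
```

View pics/c4.png

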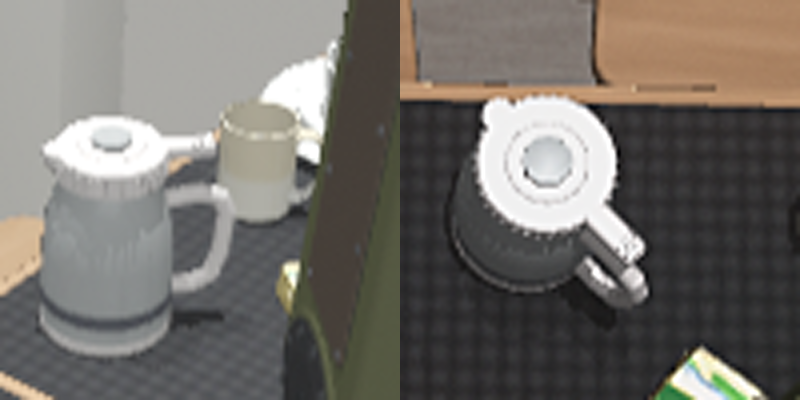

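Tab and handle line up in both views: scene -2.467 against -2.461, top -2.39 against -2.41. The lid top is 0.187 and the button is at top px (322,185). Next I press it.

Request:
servo_tool(plan=[[0, 0.044, -0.002, 0, 0, 0, 0], [0, 0.044, -0.002, 0, 0, 0, 0], [0, 0.044, -0.002, 0, 0, 0, 0], [0, 0.044, -0.002, 0, 0, 0, 0], [0, 0.044, -0.002, 0, 0, 0, 0], [0, 0.042, -0.001, 0, 0, 0, 0], [0, 0, 0, 0.03, 0, 0, 0], [0, 0, 0, 0.03, 0, 0, 0]])

```text
time_s: 15.3
ee_pos: [0.5007, -0.0777, 0.2144]
eef_rot: [-3.141, 0.0, 0.635]
force: [0.4, 0.1, -0.2]
grip_width: 0.0005
grip_force: 0.0
```

Request:
servo_tool(plan=[[0, 0, 0, 0.005, 0, 0, 0], [0, 0, 0, 0.005, 0, 0, 0], [0, 0, 0, 0.005, 0, 0, 0], [0, 0, 0, 0.003, 0, 0, 0], [0, 0, 0, 0.003, 0, 0, 0], [0, 0, 0, 0, 0, 0, 0], [0, 0, 0, 0, 0, 0, 0], [0, 0, 0, 0, 0, 0, 0]])

```text
time_s: 16.3
ee_pos: [0.4999, -0.0799, 0.195]
eef_rot: [3.141, -0.0, 0.632]
force: [0.4, 0.2, -0.1]
grip_width: 0.0004
grip_force: 0.0
```

Request:
servo_tool(plan=[[0, 0, 0, 0.002, 0, 0, 0], [0, 0, 0, 0.002, 0, 0, 0], [0, 0, 0, 0.002, 0, 0, 0], [0, 0, 0, 0, 0, 0, 0], [0, 0, 0, 0, 0, 0, 0], [0, 0, 0, 0, 0, 0, 0], [0, 0, 0, 0, 0, 0, 0], [0, 0, 0, 0, 0, 0, 0]])

```text
time_s: 17.3
ee_pos: [0.4999, -0.0799, 0.1889]
eef_rot: [3.142, -0.0, 0.632]
force: [0.3, 0.6, -0.5]
grip_width: 0.001
grip_force: 0.0
```

Request:
servo_tool(plan=[[0, 0, 0, 0.001, 0, 0, 0], [0, 0, 0, 0.001, 0, 0, 0], [0, 0, 0, 0.001, 0, 0, 0], [0, 0, 0, 0, 0, 0, 0], [0, 0, 0, 0, 0, 0, 0], [0, 0, 0, 0, 0, 0, 0], [0, 0, 0, 0, 0, 0, 0], [0, 0, 0, 0, 0, 0, 0]])

```text
time_s: 18.3
ee_pos: [0.4999, -0.0799, 0.1859]
eef_rot: [3.142, -0.0, 0.632]
force: [-0.0, -1.0, -0.5]
grip_width: 0.0003
grip_force: 0.0
```

Run:
```python
from h import *
a=ctrl.camera("scene");s=a["pixels"][140:220,245:325,::-1]
cv2.imwrite("pics/c5.png",cv2.resize(s,(560,560),interpolation=cv2.INTER_CUBIC))
```

```text
(no output)
```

View pics/c5.png

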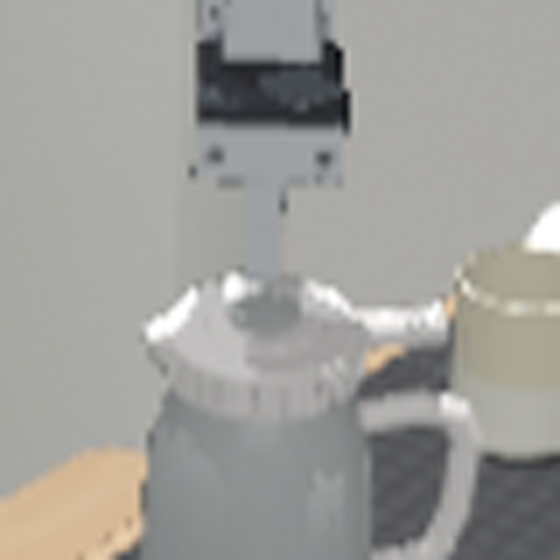

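The finger tip at (265,280) is still clear of the button at (265,310), which fits the zero force. The real tips end above the stated TCP. I'll go lower step by step, watching the force.

Request:
servo_tool(plan=[[0, 0, 0, 0.001, 0, 0, 0], [0, 0, 0, 0.001, 0, 0, 0], [0, 0, 0, 0.001, 0, 0, 0], [0, 0, 0, 0.001, 0, 0, 0], [0, 0, 0, 0.001, 0, 0, 0], [0, 0, 0, 0.001, 0, 0, 0], [0, 0, 0, 0, 0, 0, 0], [0, 0, 0, 0, 0, 0, 0]])

```text
time_s: 19.35
ee_pos: [0.4999, -0.0799, 0.1799]
eef_rot: [3.142, -0.0, 0.632]
force: [0.1, -0.0, 0.1]
grip_width: 0.0007
grip_force: 0.0
```

Request:
servo_tool(plan=[[0, 0, 0, 0.001, 0, 0, 0], [0, 0, 0, 0.001, 0, 0, 0], [0, 0, 0, 0.001, 0, 0, 0], [0, 0, 0, 0.001, 0, 0, 0], [0, 0, 0, 0.001, 0, 0, 0], [0, 0, 0, 0, 0, 0, 0], [0, 0, 0, 0, 0, 0, 0], [0, 0, 0, 0, 0, 0, 0]])

```text
time_s: 20.35
ee_pos: [0.4999, -0.0799, 0.1749]
eef_rot: [3.141, -0.0, 0.632]
force: [-0.4, -0.8, 1.4]
grip_width: 0.0008
grip_force: 0.9
```

Run:
```python
from h import *
a=ctrl.camera("scene");s=a["pixels"][140:220,245:325,::-1]
cv2.imwrite("pics/c6.png",cv2.resize(s,(560,560),interpolation=cv2.INTER_CUBIC))
P=cloud(a)
for v in range(170,190,1): print(v,np.round(P[v,283],3))
```

```text
170 [ 0.488 -0.067  0.254]
171 [ 0.487 -0.066  0.251]
172 [ 0.49  -0.07   0.245]
173 [ 0.489 -0.069  0.242]
174 [ 0.489 -0.069  0.238]
175 [ 0.486 -0.066  0.236]
176 [ 0.488 -0.068  0.231]
177 [ 0.488 -0.069  0.227]
178 [ 0.489 -0.069  0.222]
179 [ 0.488 -0.069  0.219]
180 [ 0.489 -0.071  0.214]
181 [ 0.49  -0.072  0.209]
182 [ 0.488 -0.07   0.207]
183 [ 0.493 -0.077  0.198]
184 [ 0.492 -0.076  0.195]
185 [ 0.486 -0.066  0.197]
186 [ 0.485 -0.067  0.193]
187 [ 0.485 -0.067  0.189]
188 [ 0.483 -0.063  0.188]
189 [ 0.483 -0.064  0.183]
```

View pics/c6.png

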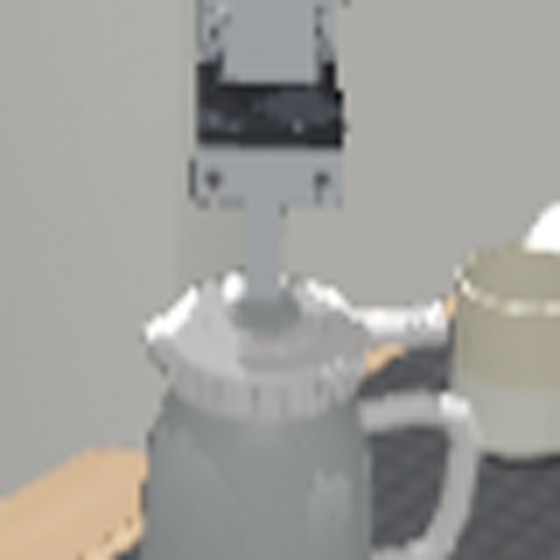

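The tip now meets the button at about (265,300), and the force has begun (1.4 N) at TCP z 0.175. I'll press on through the 10 mm of travel.

Request:
servo_tool(plan=[[0, 0, 0, 0.002, 0, 0, 0], [0, 0, 0, 0.002, 0, 0, 0], [0, 0, 0, 0.002, 0, 0, 0], [0, 0, 0, 0.001, 0, 0, 0], [0, 0, 0, 0.001, 0, 0, 0], [0, 0, 0, 0.001, 0, 0, 0], [0, 0, 0, 0, 0, 0, 0], [0, 0, 0, 0, 0, 0, 0]])

```text
time_s: 21.4
ee_pos: [0.5, -0.08, 0.1665]
eef_rot: [3.141, -0.0, 0.632]
force: [-3.3, -0.2, 9.2]
grip_width: 0.0005
grip_force: 4.7
```

Request:
servo_tool(plan=[[0, 0, 0, 0.001, 0, 0, 0], [0, 0, 0, 0.001, 0, 0, 0], [0, 0, 0, 0, 0, 0, 0], [0, 0, 0, 0, 0, 0, 0], [0, 0, 0, 0, 0, 0, 0], [0, 0, 0, 0, 0, 0, 0], [0, 0, 0, 0, 0, 0, 0], [0, 0, 0, 0, 0, 0, 0]])

```text
time_s: 22.4
ee_pos: [0.5002, -0.0801, 0.1661]
eef_rot: [3.14, -0.001, 0.632]
force: [-10.0, 0.8, 24.5]
grip_width: 0.0004
grip_force: 12.4
```

The button has bottomed out: the force climbs to 24 N with no more travel. I'll retract and check.

Request:
servo_tool(plan=[[0, 0, 0, -0.002, 0, 0, 0], [0, 0, 0, -0.02, 0, 0, 0], [0, 0, 0, -0.04, 0, 0, 0], [0, 0, 0, -0.05, 0, 0, 0], [0, -0.06, 0, 0, 0, 0, 0], [0, -0.06, 0, 0, 0, 0, 0], [0, -0.06, 0, 0, 0, 0, 0], [0, -0.06, 0, 0, 0, 0, 0]])

```text
time_s: 23.4
ee_pos: [0.3046, -0.2222, 0.2757]
eef_rot: [-3.142, -0.0, 0.632]
force: [0.4, -0.8, -0.4]
grip_width: 0.0007
grip_force: 0.0
```

Request:
servo_tool(plan=[[0, 0, 0, 0, 0, 0, 0], [0, 0, 0, 0, 0, 0, 0], [0, 0, 0, 0, 0, 0, 0], [0, 0, 0, 0, 0, 0, 0], [0, 0, 0, 0, 0, 0, 0], [0, 0, 0, 0, 0, 0, 0], [0, 0, 0, 0, 0, 0, 0], [0, 0, 0, 0, 0, 0, 0]])

```text
time_s: 24.4
ee_pos: [0.3062, -0.2216, 0.2758]
eef_rot: [-3.142, -0.0, 0.632]
force: [0.6, 0.2, 0.8]
grip_width: 0.0004
grip_force: 0.0
```

```bash
python3 look.py
python3 - <<'E'
from h import *
import pickle
for n,c,(u,v) in(("old",pickle.load(open("c0.pkl","rb"))["top"],(322,183)),("new",ctrl.camera("top"),(322,185))):
    P=cloud(c); print(n,"button minus lid top", np.median(P[v-3:v+4,u-3:u+4,2]),np.median(P[v-12:v-8,u-3:u+4,2]))
s=ctrl.camera("scene")["pixels"][150:250,255:355,::-1];t=c["pixels"][145:245,285:385,::-1]
r=lambda x:cv2.resize(x,(400,400),interpolation=cv2.INTER_CUBIC)
cv2.imwrite("pics/c7.png",np.hstack([r(s),r(t)]))
E
```

```text
tab 39 mean [ 0.4392 -0.1291  0.1819] ang [-2.465 -2.439 -2.579 -2.292] r 0.09044395529921102
handle 31 mean [ 0.426  -0.1389  0.1339] ang [-2.471 -2.468 -2.547 -2.393] r 0.1080942192322369
lidtop 273 [0.1849 0.1863 0.1882]
body 554 [ 0.4977 -0.08  ]
tab 87 mean [ 0.4422 -0.1343  0.1851] ang [-2.388 -2.378 -2.541 -2.219] r 0.09349793217234807
handle 48 mean [ 0.4267 -0.1451  0.1349] ang [-2.416 -2.409 -2.5   -2.314] r 0.11158911446060929
lidtop 767 [0.1841 0.1866 0.1889]
body 213 [ 0.4991 -0.0829]
old button minus lid top 0.20906825929787987 0.19824890878614176
new button minus lid top 0.1883374797969588 0.18477272144586931
```

View pics/c7.png

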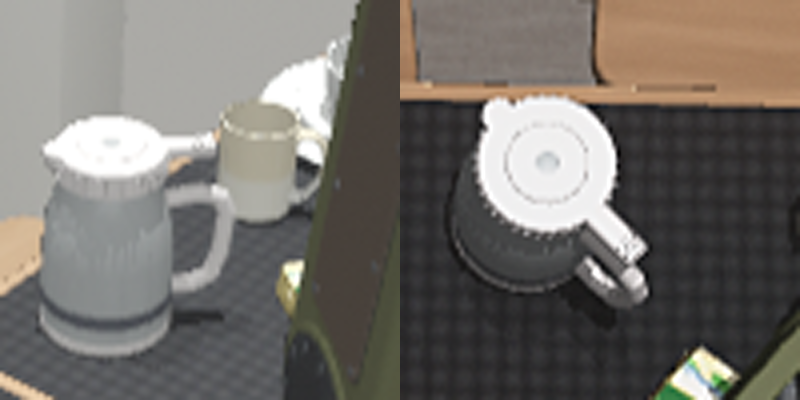

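In the last picture the button at (547,162) is nearly flush, about 3 mm proud. The lid top has dropped 13 mm in total, so it is home, and the tab sits over the handle. Handing in.

```bash
python3 -c "from station import ctrl;print(ctrl.hand_in())"
```

```text
the job is handed in; nothing more can be done
None
```

The job is handed in at about 25 s of the 51 s: by my last camera check the lid is screwed home with its tab over the handle, the pour button is fully down, and the jug is upright where it was, only turned slightly at the stop (about 0.06 rad by the scene camera); no verdict came back.

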